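# Load the sample holder and click the carriage into the beam

### The job

Seat the sample holder on the two locating pins of the spectrometer's carriage while the carriage is still out in front of the port. Then take the carriage by its knob and run it into the port, past the first click (that one puts the reference disc in the beam) to the second click, which puts the sample in the beam. Finish with the fingers still gripping the knob and the carriage resting in that second notch, holding it there for the scan; leave the other things on the bench where they are.

Things in the scene. Friction and masses are not known exactly. Their poses are not given: they have to be found in the camera images.
- spectrometer: benchtop infrared spectrometer, fixed. Origin on the bench under the middle of the port face; its +y axis is the slide direction, into the instrument; z up. Blue head from y = 0: 200 mm wide, 140 deep, 125 high, port 96 x 85 mm high; behind it a white case 270 x 270 x 180 mm. An aluminium slideway 104 mm wide runs from the port out to y = -305 mm
- carriage (a joint): travel of the carriage towards the instrument, m: 0 fully out, 0.180 hard inner end; starts at 0 to 0.020. First notch at 0.085 (reference in the beam), second at 0.160 (sample in the beam). The carriage is an aluminium slide 72 x 280 mm, top 36 mm above the bench; in order towards the port it carries the knob, the two pins, and the reference disc on a black stand 38 mm wide, 22 mm high
- ball (a point): centre of the sprung 10 mm steel ball, 31 mm above the bench, in a fixed block (18 x 26 mm, 37 mm high) beside the carriage. It runs along the carriage's edge, which has two notches 8 mm wide. Sliding takes 2 to 3 N; within 4 mm of a notch the ball pulls the carriage to its centre; pushing on out of a notch takes about 7 N
- seat (a point): point on the carriage's top midway between the two pins, 36 mm above the bench; axes as the spectrometer's. Pins at +35 and -35 mm along its y (slide direction), 8 mm diameter, 8 mm high, the upper 4 mm tapering to 3 mm. The reference stand's centre is 76 mm ahead (+y)
- knob (a point): upright round knurled steel knob, 22 mm diameter, on the carriage's outer end, 160 mm behind the seat point (-y). This point is on the carriage's top face (36 mm above the bench) on the knob's axis; the part to grip is 8 to 42 mm above that. It does not turn
- sample_holder: loose, 0.3 kg: flat aluminium foot 60 mm (x) by 90 mm (y), 6 mm thick, with two 9.4 mm through holes at +35 and -35 mm along its y, and in the middle a round steel puck, 40 mm diameter, top 28 mm above the underside, with a white pellet. Origin: centre of the underside. Grip the puck from any side. Fits the pins either way round; seated, its origin is at the seat point
- beaker: bystander: empty glass beaker, 68 mm diameter, 85 mm high; origin under its centre
- wash_bottle: bystander: closed plastic bottle, 64 mm diameter, 160 mm high; origin under its centre
- petri_dish: bystander: closed glass petri dish, 92 mm diameter, 17 mm high; origin under its centre
Not all that is in view belongs to the job. Several things have the shape of the sample_holder; the one meant has the colours described above.

How it is judged (in metres and radians):
On the way:
1. the sample holder is seated on the pins and let go, the carriage still out (horizontal distance between sample_holder and seat below 0.0025 m and z of sample_holder in the frame of seat below 0.0015 m and angle between the y axis of sample_holder and the y axis of seat, either way round below 0.06 rad and contact force between each of the arm, the fingers and sample_holder below 0.1 N and value of joint carriage below 0.06 m), for 0.2 s.
At the end, for the whole second after the job is handed in: carriage at rest in the second notch (joint 0.160 within 1.5 mm), fingers gripping the knob with over 4 N; the sample holder flat on the seat over both pins (2.5 mm in plan, 1.5 mm in height, 0.06 rad in direction, 0.04 rad of tilt), untouched by the fingers (value of joint carriage between 0.1585 and 0.1615 m and velocity of joint carriage between -0.004 and 0.004 m/s and contact force between the fingers and carriage_c8 above 4 N and horizontal distance between sample_holder and seat below 0.0025 m and z of sample_holder in the frame of seat between -0.0015 and 0.0015 m and angle between the y axis of sample_holder and the y axis of seat, either way round below 0.06 rad and angle between sample_holder's own z axis and vertical below 0.04 rad and contact force between the fingers and sample_holder below 0.1 N); the arm keeps its last pose, push and grip.
It fails at once if the beaker is disturbed (distance of beaker from where it was at the start of the episode above 0.03 m or angle between beaker's own z axis and vertical above 0.5 rad).
It fails at once if the wash bottle is disturbed (distance of wash_bottle from where it was at the start of the episode above 0.03 m or angle between wash_bottle's own z axis and vertical above 0.5 rad).
It fails at once if the petri dish is disturbed (distance of petri_dish from where it was at the start of the episode above 0.03 m or angle between petri_dish's own z axis and vertical above 0.5 rad).
It also fails if it takes over 61 s, if anything falls off the work surface, if the arm or the gripper's body presses on something with over 40 N, if the wrist force passes 120 N, or if a joint passes its speed limit or range.

### The arm

A 6-joint arm with a two-finger parallel gripper is mounted at the origin on the work surface. World frame = base frame: x ahead of the robot, y to its left, z up, the work surface at z = 0. Lengths are in mm, angles in degrees, forces in N, time in s.
With the tool pointing down it reaches from about 275 to 750 mm from the base axis. Payload 10.2 kg.
Tool frame: the origin (TCP) lies midway between the tips of the shut fingers; the grasp point (between the pads) lies manip.tcp_to_grasp behind it (manip.tcp_to_grasp is the distance from the TCP to the grasp point, in mm); z points along the fingers, y is the direction in which the jaws open and shut (so a half turn about z gives the same grasp; the last joint's range is limited). The gripper opens to 88 mm and grips with 3 to 60 N. Pads are 18 mm wide; open, the fingers measure 123 mm over their backs; the gripper's body (75 mm by 187 mm) begins 45 mm behind the grasp point.
Start: joints at [-80.18, 17.928, 85.812, -0, 76.261, -12.8], TCP at [201.915, -484.625, 238.72] pointing down, gripper open.
Joint ranges: [-168.41, 168.41], [-55.51, 124.54], [10.69, 146.95], [-70.63, 250.63], [1, 178], [-165.06, 165.06]. Speed limits (degrees/s): [136.94, 136.94, 172.46, 180, 180, 180].

### API

Orientations are given as [roll, pitch, yaw] about the fixed x, y, z axes, in that order (R = Rz(yaw) Ry(pitch) Rx(roll)).
In Python, from cell import manip gives the robot as it stands.
- The arm moves only by the shell command python3 -m handwheel 'ROWS'. ROWS is JSON, a list that holds one entry, the list of rows, each a list of 5 numbers: the shift along the tool's x, y, z in m, then the turn about the tool's z in rad, then the finger opening in m, from 0 to 0.0881. A call has 1 to 20 rows; each row shifts and turns the commanded pose from where the row before left it, along the tool's axes as they then stand; what a row does not reach is not made up. A row lasts 1/10 s, in which the tool goes at most 50 mm and 8.59 degrees, less where a joint would pass 70% of its speed; a pose out of reach is approached as far as the arm can. A call with a gripper value outside its range is refused whole. The fingers move at their own pace and stop on an object; the grip force is fixed at half the most. Time passes only in rows, so rows that do not move let the fingers close. It gives the time, the measured TCP pose, the force and the opening at its end, in the units of the state.
- manip.get_obs(): the state, without advancing time (a new reading comes with each control period).
- manip.capture(name): name is "scene" or "top" or "wrist"; returns a dict with "color" (384x512x3 uint8, red, green, blue), "fovy" (degrees; the focal length in pixels is half the picture's height over the tangent of half this angle, whatever the lens; pixels are square), "cx", "cy" (the principal point, pixels), "k1" (the pictures are not rectified: a ray, as slopes to the right and down, at radius r is drawn at 1 + k1 r^2 times it, then the intrinsics apply), "extrinsics" (4x4, takes a point from world to camera coordinates); the wrist camera has in their place "mount" (4x4, takes a point from camera to tool coordinates, whose origin is the TCP and whose axes are the flange's). Camera axes: x right, y up, looking along -z (the intrinsics and any distortion apply to the point x, -y, -z); pixel columns grow to the right and rows downward; lengths in mm; the calibration is good to about 2 mm. A picture is of the moment at which its call begins: read the wrist's pose just before it. There is no depth.
- manip.hand_in(): hands the job in, once; it reports no verdict.
The state is a dict: "clock": time; "q": joint angles; "joint_vel": joint speeds; "tau": joint torques, N m; "ee_pos": TCP position; "orientation": TCP orientation; "contact_force": force on the tool from outside, world axes, zero at the start; "moment": the same for the moment, N m; "grip_width": opening from 0.0 (shut) to 1.0 (fully open).
Only numpy, scipy, OpenCV 4.12 (cv2) and the standard library are available. Lean on these libraries where they do the work, as an engineer would, in place of code of your own. Each camera call takes 0.05 s, during which the arm holds its last target. There are 200 camera calls.

## Working session

There is one attempt and no reset: what is moved stays moved. The work goes in short steps, Python scripts to look and compute and a shell command to move; the robot and the scene stay as the last step left them, time stands still between calls to the robot, and variables do not carry over. Pictures are saved under pics/ and viewed, about 8 in all and at most 12, crops included, and the job is handed in when it is done.

```bash
ls; mkdir -p pics
cat > h.py <<'E'
import numpy as np, cv2
from cell import manip
from scipy.spatial.transform import Rotation as R
def cap(name):
    o=manip.get_obs(); c=manip.capture(name)
    if name=="wrist":
        T=np.eye(4); T[:3,:3]=R.from_euler('xyz',o['orientation'],degrees=True).as_matrix(); T[:3,3]=o['ee_pos']
        c['c2w']=T@np.array(c['mount'])
    else: c['c2w']=np.linalg.inv(np.array(c['extrinsics']))
    return c
def K(c):
    f=192/np.tan(np.radians(c['fovy'])/2); return np.array([[f,0,c['cx']],[0,f,c['cy']],[0,0,1.]])
def und(c,px):
    p=(np.array(px,float).reshape(-1,2)-[c['cx'],c['cy']])/K(c)[0,0]
    s=p.copy()
    for _ in range(30): s=p/(1+c['k1']*(s**2).sum(1,keepdims=True))
    return s
def ray(c,px,z):
    s=und(c,px); d=np.c_[s[:,0],-s[:,1],-np.ones(len(s))]@c['c2w'][:3,:3].T
    o=c['c2w'][:3,3]; return o+d*((z-o[2])/d[:,2])[:,None]
def proj(c,P):
    Q=(np.array(P,float).reshape(-1,3)-c['c2w'][:3,3])@c['c2w'][:3,:3]
    s=np.c_[Q[:,0]/-Q[:,2],-Q[:,1]/-Q[:,2]]; s=s*(1+c['k1']*(s**2).sum(1,keepdims=True))
    return s*K(c)[0,0]+[c['cx'],c['cy']]
def save(c,f,box=None,k=1):
    im=c['color'][:,:,::-1]
    if box: x0,y0,x1,y1=box; im=im[y0:y1,x0:x1]
    cv2.imwrite('pics/'+f,cv2.resize(im,None,fx=k,fy=k,interpolation=cv2.INTER_CUBIC))
E
python3 - <<'E'
from h import *
o=manip.get_obs(); print(o, manip.tcp_to_grasp)
a=cap('scene');b=cap('top');w=cap('wrist')
np.save('top.npy',b['color'])
for c in(a,b,w): print(c['fovy'],c['cx'],c['cy'],c['k1'],c['c2w'].round(2).tolist())
im=np.vstack([np.hstack([a['color'],b['color']])])
cv2.imwrite('pics/a.png',cv2.resize(b['color'][:,:,::-1],None,fx=1.5,fy=1.5))
cv2.imwrite('pics/b.png',cv2.resize(np.hstack([a['color'],w['color']])[:,:,::-1],None,fx=.78,fy=.78))
E
```

```text
pics
{'clock': 0.0, 'q': array([-8.01791042e+01,  1.79584707e+01,  8.58528081e+01, -6.78365082e-04,
        7.62629752e+01, -1.28006098e+01]), 'joint_vel': array([ 0.09029881,  0.01713156, -0.00156463, -0.03916188, -0.00311141,
        0.01279124]), 'tau': array([ 7.33683155e-04, -4.02212906e+01, -2.52266639e+01,  6.93950267e-02,
        3.52643535e-02, -1.21280545e-04]), 'ee_pos': array([ 201.8731061 , -484.36541503,  238.17766756]), 'orientation': array([-1.79927446e+02, -1.58092295e-02,  2.26216571e+01]), 'contact_force': array([-0.06700822, -0.04117752,  0.83512951]), 'moment': array([-0.04435012, -0.01394411,  0.01657058]), 'grip_width': 0.9995104759555248} 18.700000000000003
47.81450096845786 255.8973044060828 192.89422917137995 -0.08999550720338187 [[0.41, -0.78, 0.47, 1156.12], [0.91, 0.36, -0.2, -376.61], [-0.01, 0.51, 0.86, 1184.2], [0.0, 0.0, 0.0, 1.0]]
45.91147776671991 252.01461683083372 195.30582860740552 0.05457542121661392 [[-0.02, 1.0, -0.07, 447.62], [-1.0, -0.02, -0.0, -125.47], [-0.0, 0.07, 1.0, 1285.77], [0.0, 0.0, 0.0, 1.0]]
68.20167356225072 251.01500229291642 191.88230251793954 -0.062301899207639656 [[0.39, 0.88, 0.28, 275.56], [-0.92, 0.37, 0.12, -453.91], [-0.0, -0.31, 0.95, 382.7], [0.0, 0.0, 0.0, 1.0]]
```

View pics/a.png

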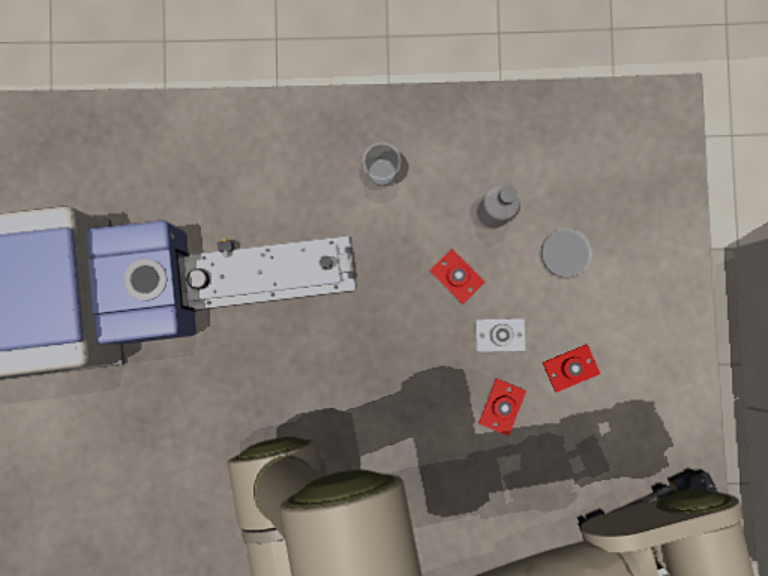

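View pics/b.png

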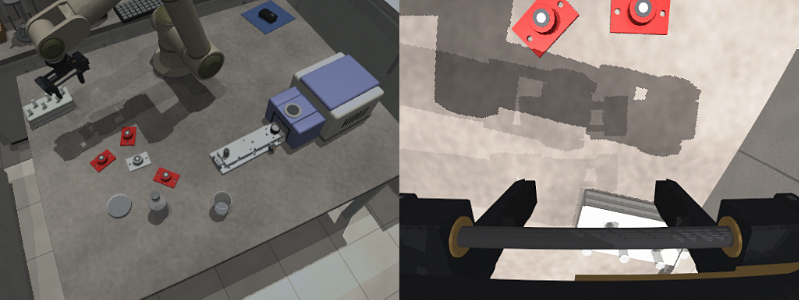

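The first picture (top, ×1.5) shows four holder-shaped things: red ones at (457,276), (572,368) and (503,407), and a bare aluminium one at (501,335). The aluminium one fits the description (aluminium foot, steel puck, white pellet). The carriage runs along image −x, knob at (326,262), port at about (190,280). The second picture shows the scene and wrist views. I'll confirm the holder in a crop and measure.

Run:
```python
from h import *
b=cap('top')
im=b['color']
hsv=cv2.cvtColor(im,cv2.COLOR_RGB2HSV)
m=((hsv[...,2]>150)&(hsv[...,1]<45)).astype(np.uint8)
# holder
mm=np.zeros_like(m); mm[205:242,310:358]=m[205:242,310:358]
cs=cv2.findContours(mm,cv2.RETR_EXTERNAL,cv2.CHAIN_APPROX_NONE)[0]; c=max(cs,key=cv2.contourArea)
print('holder px',cv2.minAreaRect(c)); bx=cv2.boxPoints(cv2.minAreaRect(c)); P=ray(b,bx,6); print(P.round(1)[:,:2].tolist(),P.mean(0).round(1))
for i in range(4): print(np.linalg.norm(P[i]-P[i-1]).round(1),end=' ')
# carriage
mm=np.zeros_like(m); mm[150:210,125:245]=m[150:210,125:245]
cs=cv2.findContours(mm,cv2.RETR_EXTERNAL,cv2.CHAIN_APPROX_NONE)[0]; c=max(cs,key=cv2.contourArea)
r=cv2.minAreaRect(c);print('carr',r); P=ray(b,cv2.boxPoints(r),20); print(P.round(1)[:,:2].tolist())
A=cv2.resize(im[145:215,110:245],None,fx=5.9,fy=5.9,interpolation=2); B=cv2.resize(im[200:246,300:370],None,fx=4,fy=4,interpolation=2)
B=cv2.copyMakeBorder(B,0,0,0,A.shape[1]-B.shape[1],0)
cv2.imwrite('pics/c.png',np.vstack([A,B])[:,:,::-1])
kn=ray(b,[[326/1.5,262/1.5]],78); print('knob',kn)
```

```text
holder px ((333.41412353515625, 223.0254669189453), (21.371112823486328, 32.88197708129883), 87.51044464111328)
[[486.8, -302.4], [488.7, -394.6], [428.8, -394.7], [426.9, -302.8]] [ 457.8 -348.6    6. ]
59.9 92.2 59.8 91.9 carr ((182.9539337158203, 180.85836791992188), (36.629730224609375, 103.22924041748047), 83.2901611328125)
[[623.6, 219.5], [651.0, -68.4], [547.9, -78.2], [521.2, 208.2]]
knob [[593.89601522 -30.48739416  78.        ]]
```

View pics/c.png

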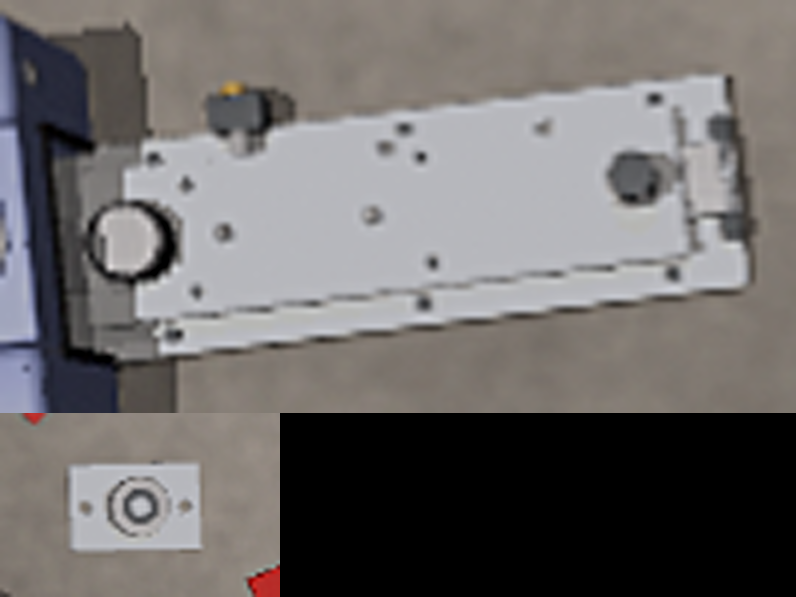

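Confirmed: the crop's lower part shows the bare aluminium holder with steel puck and holes. In the carriage crop the knob is at (632,178), the pins at (372,215) and (223,233), and the reference disc at (130,240). I'll move above the holder and compute the seat on the way.

```bash
python3 -m handwheel '[[[0.041,-0.004,0.012,0,0.088],[0.041,-0.004,0.012,0,0.088],[0.041,-0.004,0.012,0,0.088],[0.041,-0.004,0.012,0,0.088],[0.041,-0.004,0.012,0,0.088],[0.041,-0.004,0.012,0,0.088],[0.041,-0.004,0.012,0,0.088],[0,0,0.004,-0.15,0.088],[0,0,0.004,-0.15,0.088],[0,0,0.004,-0.15,0.088],[0,0,0.004,-0.15,0.088],[0,0,0.004,-0.15,0.088],[0,0,0.004,-0.15,0.088],[0,0,0.004,-0.15,0.088],[0,0,0.004,-0.147,0.088],[0,0,0,0,0.088],[0,0,0,0,0.088],[0,0,0,0,0.088]]]'
python3 - <<'E'
from h import *
b=cap('top')
print('pins', ray(b,[[110+372/5.9,145+215/5.9],[110+223/5.9,145+233/5.9]],44).round(1).tolist())
w=cap('wrist'); o=manip.get_obs(); print(o['ee_pos'],o['orientation'])
save(w,'d.png')
print('proj holder', proj(w,[[457.8,-348.6,28],[457.8,-348.6,0]]).round(1))
E
```

```text
clock: 2.0
ee_pos: [456.1, -348.5, 122.9]
orientation: [180.0, 0.0, 91.0]
contact_force: [1.0, -0.0, -0.6]
grip_width: 0.998
pins [[582.2, 94.2, 44.0], [575.5, 163.5, 44.0]]
[ 456.12636032 -348.43855345  122.92034309] [1.79988202e+02 1.38497140e-02 9.11055974e+01]
proj holder [[252.4 195.2]
 [252.3 186.2]]
```

View pics/d.png

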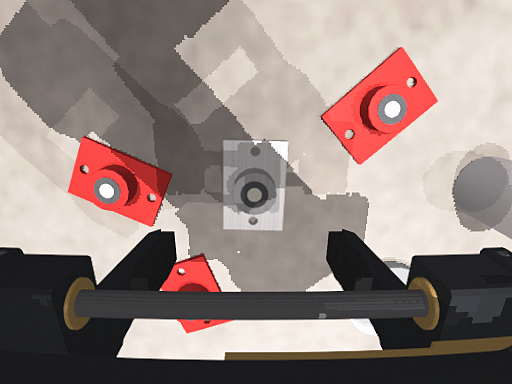

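The wrist view shows the aluminium holder under the gripper: puck (255,195), holes about (255,151) and (252,221). The red ones stand clear of the fingers.

Run:
```python
from h import *
w=cap('wrist'); o=manip.get_obs()
g=cv2.cvtColor(w['color'],cv2.COLOR_RGB2GRAY)
def dark(c,z,rad=8):
    x,y=c; p=g[y-rad:y+rad+1,x-rad:x+rad+1].astype(float); t=np.percentile(p,50)-p; t[t<25]=0
    yy,xx=np.mgrid[y-rad:y+rad+1,x-rad:x+rad+1]; q=[(t*xx).sum()/t.sum(),(t*yy).sum()/t.sum()]
    return q,ray(w,[q],z)[0]
h1=dark((255,151),3);h2=dark((253,221),3);pu=dark((255,195),28,16)
print(h1,h2,pu)
d=h1[1]-h2[1]; print('len',np.linalg.norm(d),'yaw',np.degrees(np.arctan2(-d[0],d[1])),'mid',(h1[1]+h2[1])/2,o['ee_pos'],o['orientation'][2])
```

```text
([np.float64(254.9482279360667), np.float64(150.90548992355804)], array([ 459.50796558, -313.16922492,    3.        ])) ([np.float64(252.88909892879647), np.float64(219.2977315689981)], array([ 459.10793666, -382.58828365,    3.        ])) ([np.float64(254.027783193605), np.float64(193.4958081497368)], array([ 459.17804015, -346.98525144,   28.        ]))
len 69.42021131169018 yaw -0.3301645883981596 mid [ 459.30795112 -347.87875428    3.        ] [ 456.10841636 -348.43694627  122.88537741] 91.12579870834607
```

```bash
python3 -m handwheel '[[[0.0003,0.0032,0.025,0.012,0.088],[0,0,0.03,0,0.088],[0,0,0.03,0,0.088],[0,0,0.02,0,0.088],[0,0,0.009,0,0.088],[0,0,0,0,0.088],[0,0,0,0,0.088],[0,0,0,0,0.02],[0,0,0,0,0.02],[0,0,0,0,0.02],[0,0,0,0,0.02],[0,0,0,0,0.02],[0,0,0,0,0.02],[0,0,0,0,0.02],[0,0,0,0,0.02],[0,0,0,0,0.02]]]'
```

```text
clock: 3.75
ee_pos: [459.3, -348.0, 8.7]
orientation: [-180.0, -0.0, 90.5]
contact_force: [-0.6, 0.3, -0.0]
grip_width: 0.444
```

```bash
python3 -m handwheel '[[[0,0,-0.03,0,0.02],[0,0,-0.04,0,0.02],[0,0,-0.04,0,0.02],[0,0,-0.03,0,0.02],[0.0366,0.0133,0,0,0.02],[0.0366,0.0133,0,0,0.02],[0.0366,0.0133,0,0,0.02],[0.0366,0.0133,0,0,0.02],[0.0366,0.0133,0,0,0.02],[0.0366,0.0133,0,0,0.02],[0.0366,0.0133,0,0,0.02],[0.0366,0.0133,0,0,0.02],[0.0366,0.0133,0,0,0.02],[0.0366,0.0133,0,0,0.02],[0,0,0,-0.1,0.02],[0,0,0,0,0.02],[0,0,0,0,0.02],[0,0,0,0,0.02]]]'
python3 - <<'E'
from h import *
w=cap('wrist'); o=manip.get_obs(); print(o['ee_pos'],o['orientation'],o['grip_width'])
save(w,'e.png',k=1.5)
print('proj pins', proj(w,[[582.2,94.2,44],[575.5,163.5,44]]).round(1))
E
```

```text
clock: 5.55
ee_pos: [588.7, 18.4, 148.6]
orientation: [-180.0, -0.0, 96.1]
contact_force: [-1.0, -1.1, -3.0]
grip_width: 0.446
[588.78916711  18.41830154 148.64767568] [-1.79982608e+02 -3.39046488e-03  9.60998299e+01] 0.4434724799511278
proj pins [[252.4 105.9]
 [253.5  15. ]]
```

View pics/e.png

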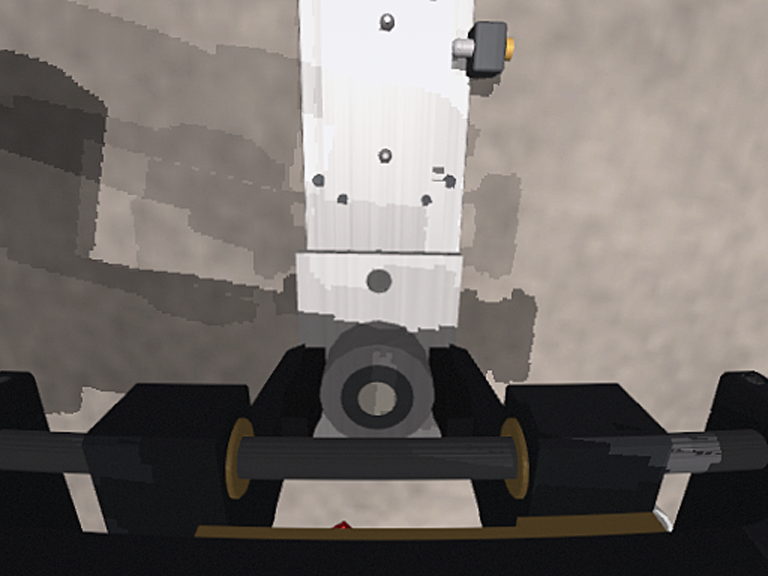

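The pins are at (385,156) and (387,21) in this ×1.5 view, the held foot's front hole at (378,281), and the puck's centre at (377,399).

Run:
```python
from h import *
w=cap('wrist'); o=manip.get_obs(); z=o['ee_pos'][2]
g=cv2.cvtColor(w['color'],cv2.COLOR_RGB2GRAY)
def dark(c,zz,rad):
    x,y=map(int,c); y0=max(y-rad,0); p=g[y0:y+rad+1,x-rad:x+rad+1].astype(float); t=np.median(p)-p; t[t<25]=0
    yy,xx=np.mgrid[y0:y+rad+1,x-rad:x+rad+1]; q=[(t*xx).sum()/t.sum(),(t*yy).sum()/t.sum()]
    return np.round(q,1),ray(w,[q],zz)[0]
p1=dark((257,104),41,6);p2=dark((258,14),41,6);h=dark((252,187),z-5.7,11)
for q in (p1,p2,h): print(q)
d=p2[1]-p1[1];m=(p1[1]+p2[1])/2
print('len',np.linalg.norm(d),'yaw',np.degrees(np.arctan2(-d[0],d[1])),'seat',m)
# holder axis from puck centre at top
pk=ray(w,[[377/1.5,399/1.5]],z-8.7+28)[0]; print('puck',pk,'tcp',o['ee_pos'])
e=h[1]-pk; print('hole-puck',np.linalg.norm(e[:2]),np.degrees(np.arctan2(-e[0],e[1])))
# tool-frame offset of front hole rel TCP and pin2 (front)
Rz=R.from_euler('xyz',o['orientation'],degrees=True).as_matrix()
for n,v in(('hole',h[1]-o['ee_pos']),('puck',pk-o['ee_pos']),('seat',m-o['ee_pos']),('pin front',p2[1]-o['ee_pos']),('pin dir',d)): print(n,(Rz.T@v).round(2))
```

```text
(array([256.4, 103.8]), array([585.400925  ,  96.27193483,  41.        ]))
(array([257.7,  15.6]), array([578.83586149, 164.24944081,  41.        ]))
(array([252.2, 187. ]), array([586.21337346,  52.63263208, 142.99857306]))
len 68.2937872567457 yaw 5.516346342249607 seat [582.11839325 130.26068782  41.        ]
puck [589.40110017  18.41006547 167.99857306] tcp [588.84179822  18.4730967  148.69857306]
hole-puck 34.370709431340586 5.32157030479155
hole [34.24  1.03  5.7 ]
puck [ -0.12   0.55 -19.3 ]
seat [111.86   5.25 107.7 ]
pin front [146.01   5.61 107.71]
pin dir [68.29  0.72  0.  ]
```

```bash
python3 -m handwheel '[[[0.026,0.0022,0.02,0,0.02],[0.026,0.0022,0.02,0,0.02],[0,0,0.02,0,0.02],[0,0,0.016,0,0.02],[0,0,0.01,0,0.02],[0,0,0,0,0.02],[0,0,0,0,0.02],[0,0,0,0,0.02]]]'
python3 - <<'E'
from h import *
w=cap('wrist'); o=manip.get_obs(); print(o['ee_pos'],o['orientation'],o['grip_width'])
save(w,'f.png',box=(150,0,360,300),k=2)
E
```

```text
clock: 6.45
ee_pos: [588.2, 71.1, 63.7]
orientation: [179.9, 0.0, 96.2]
contact_force: [0.1, 0.4, -3.4]
grip_width: 0.444
[588.1578067   71.13533972  63.66350536] [1.79911047e+02 1.65586563e-02 9.62247838e+01] 0.44437400303424585
```

View pics/f.png

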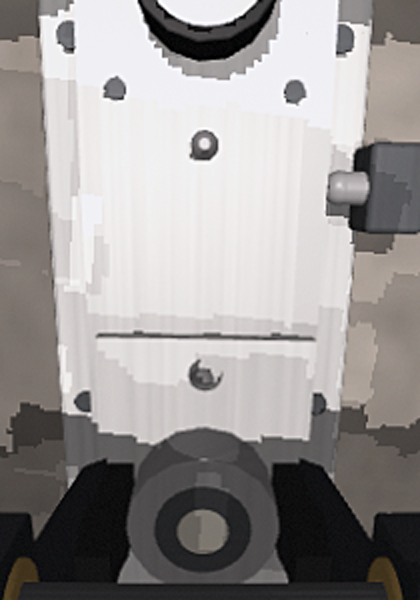

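The front pin (bright tip) is at (204,142) in this ×2 crop and the held foot's front hole at (206,374).

Run:
```python
from h import *
w=cap('wrist'); o=manip.get_obs(); z=o['ee_pos'][2]
Rz=R.from_euler('xyz',o['orientation'],degrees=True).as_matrix()
for n,p,zz in(('pin tip',(252,71.2),44),('pin cyl',(252,72.3),40),('hole top',(252.8,187),z-2.7),('puck',(251.5,265),z+19.3)):
    P=ray(w,[p],zz)[0]; print(n,P.round(1),(Rz.T@(P-o['ee_pos'])).round(2))
```

```text
pin tip [578.7 166.1  44. ] [95.34  0.98 19.5 ]
pin cyl [578.8 165.9  40. ] [95.16  0.99 23.5 ]
hole top [585.7 106.2  60.8] [35.05  1.45  2.69]
puck [588.8  71.6  82.8] [  0.32   0.75 -19.3 ]
```

```bash
python3 -m handwheel '[[[0.03,-0.0003,0,0,0.02],[0.0302,-0.0002,0,0,0.02],[0,0,0,0,0.02],[0,0,0,0,0.02],[0,0,0.006,0,0.02],[0,0,0.004,0,0.02],[0,0,0.003,0,0.02],[0,0,0.002,0,0.02],[0,0,0.002,0,0.02],[0,0,0,0,0.02],[0,0,0,0,0.02]]]'
```

```text
clock: 7.65
ee_pos: [581.0, 131.0, 45.8]
orientation: [179.9, 0.0, 96.2]
contact_force: [3.3, -0.0, -2.9]
grip_width: 0.445
```

```bash
python3 -m handwheel '[[[0,0,0.001,0,0.02],[0,0,0.0005,0,0.02],[0,0,0,0,0.02],[0,0,0,0,0.02]]]'
python3 - <<'E'
from h import *
w=cap('wrist'); save(w,'g.png',box=(150,60,360,300),k=2)
E
```

```text
clock: 8.05
ee_pos: [581.0, 131.1, 44.7]
orientation: [179.9, 0.0, 96.2]
contact_force: [3.6, 1.8, 3.6]
grip_width: 0.448
```

View pics/g.png

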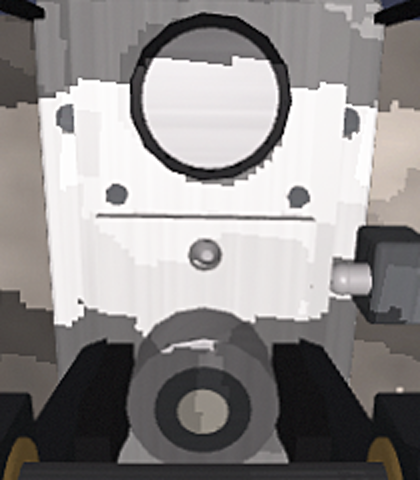

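The front pin shows through the foot's hole at (205,254), with the foot flat down and a contact force of about 6 N. I'll release, lift and check.

```bash
python3 -m handwheel '[[[0,0,0,0,0.045],[0,0,0,0,0.06],[0,0,0,0,0.088],[0,0,0,0,0.088],[0,0,0,0,0.088],[0,0,0,0,0.088],[0,0,0,0,0.088],[0,0,0,0,0.088],[0,0,-0.02,0,0.088],[0,0,-0.03,0,0.088],[0,0,-0.03,0,0.088],[-0.03,0,-0.03,0,0.088],[-0.03,0,0,0,0.088],[0,0,0,0,0.088],[0,0,0,0,0.088],[0,0,0,0,0.088]]]'
python3 - <<'E'
from h import *
w=cap('wrist'); o=manip.get_obs(); print(o['ee_pos'],o['orientation'],o['grip_width'])
save(w,'i.png',k=1.5)
E
```

```text
clock: 9.7
ee_pos: [586.8, 72.3, 153.7]
orientation: [-179.9, -0.0, 96.3]
contact_force: [-1.0, -0.5, -1.0]
grip_width: 0.997
[586.87021665  72.38826267 153.77998039] [-1.79950441e+02 -1.90609180e-02  9.63036927e+01] 0.9987563425273642
```

View pics/i.png

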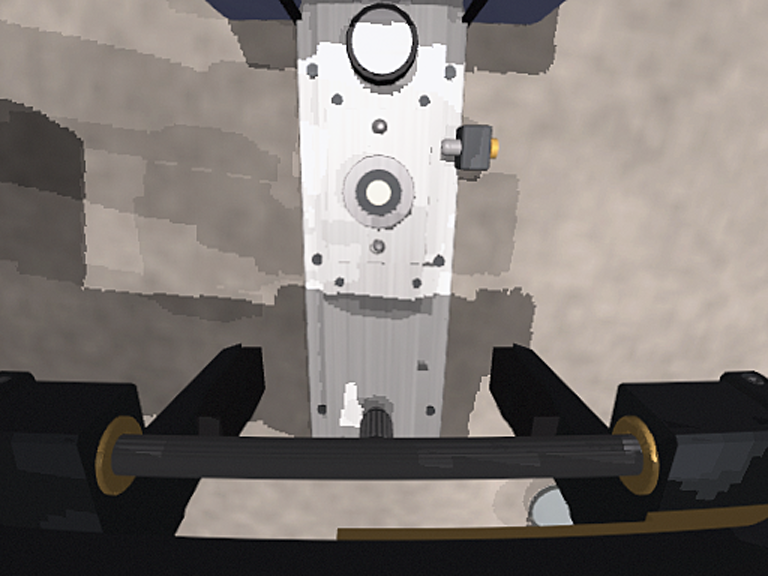

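The holder sits over both pins: tips through the holes at (379,126) and (377,246), puck (378,192). Next, over to the knob, about (597,−28).

```bash
python3 -m handwheel '[[[-0.034,-0.0003,0,0,0.088],[-0.034,-0.0003,0,0,0.088],[-0.033,-0.0002,0,0,0.088],[0,0,0,0.014,0.088],[0,0,0.02,0,0.088],[0,0,0,0,0.088],[0,0,0,0,0.088]]]'
python3 - <<'E'
from h import *
w=cap('wrist'); o=manip.get_obs()
save(w,'j.png',k=1.3)
c=np.array([[597,-28.3]])
print('knob top pred',proj(w,[[597,-28.3,78]]), 'pins',proj(w,[[578.3,165.8,43],[585,96.2,43]]))
E
```

```text
clock: 10.45
ee_pos: [597.3, -27.9, 134.3]
orientation: [-180.0, -0.0, 95.5]
contact_force: [0.1, 0.7, -0.9]
grip_width: 1.001
knob top pred [[250.13046778 211.53714659]] pins [[250.33348795 -64.12813405]
 [250.29625818  40.22912143]]
```

View pics/j.png

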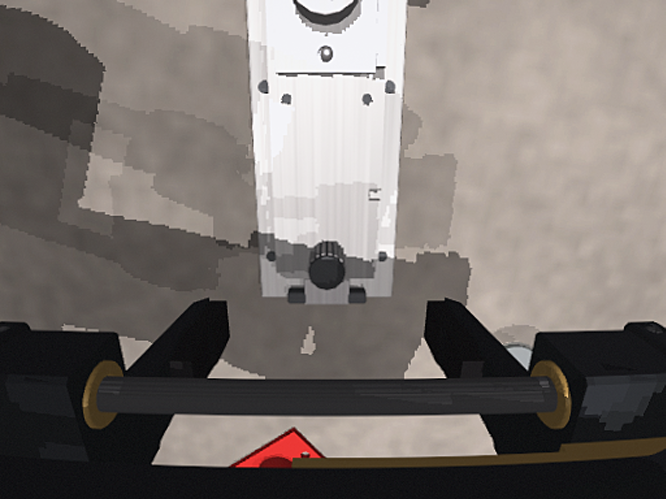

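The knob's top is at (326,272) in this ×1.3 view, within 2 px of the prediction. I'll descend and grip it.

```bash
python3 -m handwheel '[[[0.001,0.0003,0.025,0,0.088],[0,0,0.03,0,0.088],[0,0,0.023,0,0.088],[0,0,0.01,0,0.088],[0,0,0,0,0.088],[0,0,0,0,0.03],[0,0,0,0,0.01],[0,0,0,0,0.01],[0,0,0,0,0.01],[0,0,0,0,0.01],[0,0,0,0,0.01],[0,0,0,0,0.01],[0,0,0,0,0.01],[0,0,0,0,0.01],[0,0,0,0,0.01]]]'
```

```text
clock: 12.0
ee_pos: [597.2, -28.0, 46.2]
orientation: [-179.9, -0.0, 95.5]
contact_force: [-4.0, -1.5, 1.7]
grip_width: 0.236
```

```bash
python3 -m handwheel '[[[0.004,0,0,0,0.01],[0.007,0,0,0,0.01],[0.007,0,0,0,0.01],[0.007,0,0,0,0.01],[0.007,0,0,0,0.01],[0.007,0,0,0,0.01],[0.007,0,0,0,0.01],[0.007,0,0,0,0.01],[0.003,0,0,0,0.01],[0.002,0,0,0,0.01],[0.002,0,0,0,0.01]]]'
```

```text
clock: 13.1
ee_pos: [591.5, 31.8, 46.2]
orientation: [-179.9, 0.0, 95.5]
contact_force: [-5.3, -3.7, 3.1]
grip_width: 0.237
```

```bash
python3 -m handwheel '[[[0.001,0,0,0,0.01],[0.001,0,0,0,0.01]]]'
```

```text
clock: 13.3
ee_pos: [591.3, 33.7, 46.2]
orientation: [-179.9, 0.0, 95.4]
contact_force: [-5.4, -2.8, 1.5]
grip_width: 0.237
```

```bash
python3 -m handwheel '[[[0.001,0,0,0,0.01],[0.001,0,0,0,0.01]]]'
```

```text
clock: 13.5
ee_pos: [591.1, 35.7, 46.1]
orientation: [-179.9, 0.0, 95.4]
contact_force: [-5.3, -2.4, 2.7]
grip_width: 0.242
```

```bash
python3 -m handwheel '[[[0.001,0,0,0,0.01],[0.001,0,0,0,0.01]]]'
```

```text
clock: 13.7
ee_pos: [590.9, 37.8, 46.2]
orientation: [-179.9, -0.0, 95.4]
contact_force: [-5.1, -2.0, 3.1]
grip_width: 0.237
```

```bash
python3 -m handwheel '[[[0.001,0,0,0,0.01],[0.001,0,0,0,0.01]]]'
```

```text
clock: 13.9
ee_pos: [590.7, 40.1, 46.2]
orientation: [-179.9, -0.0, 95.4]
contact_force: [-5.2, -0.4, 3.0]
grip_width: 0.241
```

```bash
python3 -m handwheel '[[[0.001,0,0,0,0.01],[0.001,0,0,0,0.01]]]'
```

```text
clock: 14.1
ee_pos: [590.5, 41.3, 46.2]
orientation: [-179.9, 0.0, 95.5]
contact_force: [-5.4, -6.8, 2.4]
grip_width: 0.239
```

```bash
python3 -m handwheel '[[[0.001,0,0,0,0.01],[0.001,0,0,0,0.01]]]'
```

```text
clock: 14.3
ee_pos: [590.4, 42.8, 46.2]
orientation: [-179.9, 0.1, 95.4]
contact_force: [-5.6, -6.6, 2.9]
grip_width: 0.239
```

The first notch is at TCP y ≈ 40.5: the force drops to about zero, then rises to 6.8 N. The second should be near y ≈ 115.

```bash
python3 -m handwheel '[[[0.004,0,0,0,0.01],[0.006,0,0,0,0.01],[0.006,0,0,0,0.01],[0.006,0,0,0,0.01],[0.006,0,0,0,0.01],[0.006,0,0,0,0.01],[0.006,0,0,0,0.01],[0.006,0,0,0,0.01],[0.006,0,0,0,0.01],[0.006,0,0,0,0.01],[0.004,0,0,0,0.01],[0.002,0,0,0,0.01],[0.001,0,0,0,0.01],[0.001,0,0,0,0.01]]]'
```

```text
clock: 15.7
ee_pos: [583.9, 109.4, 46.1]
orientation: [-179.9, 0.0, 95.5]
contact_force: [-6.1, -2.1, 3.3]
grip_width: 0.241
```

```bash
python3 -m handwheel '[[[0.001,0,0,0,0.01],[0.001,0,0,0,0.01]]]'
```

```text
clock: 15.9
ee_pos: [583.7, 111.5, 46.2]
orientation: [-179.9, -0.0, 95.4]
contact_force: [-5.5, -1.2, 2.8]
grip_width: 0.237
```

```bash
python3 -m handwheel '[[[0.001,0,0,0,0.01]]]'
```

```text
clock: 16.0
ee_pos: [583.6, 112.5, 46.2]
orientation: [-179.9, -0.0, 95.4]
contact_force: [-6.1, -1.4, 2.6]
grip_width: 0.238
```

```bash
python3 -m handwheel '[[[0.001,0,0,0,0.01]]]'
```

```text
clock: 16.1
ee_pos: [583.5, 113.7, 46.2]
orientation: [-179.9, -0.0, 95.4]
contact_force: [-5.5, -0.4, 3.8]
grip_width: 0.241
```

```bash
python3 -m handwheel '[[[0.001,0,0,0,0.01]]]'
```

```text
clock: 16.2
ee_pos: [583.4, 114.8, 46.1]
orientation: [-179.9, -0.0, 95.4]
contact_force: [-5.1, 0.8, 2.1]
grip_width: 0.238
```

```bash
python3 -m handwheel '[[[0,0,0,0,0.01],[0,0,0,0,0.01]]]'
```

```text
clock: 16.4
ee_pos: [583.4, 115.3, 46.1]
orientation: [-179.9, -0.1, 95.4]
contact_force: [-4.8, 2.7, 2.7]
grip_width: 0.239
```

```bash
python3 -m handwheel '[[[0.0004,0,0,0,0.01],[0,0,0,0,0.01]]]'
```

```text
clock: 16.6
ee_pos: [583.3, 115.5, 46.2]
orientation: [-179.9, -0.1, 95.5]
contact_force: [-5.2, 1.1, 2.8]
grip_width: 0.239
```

```bash
python3 -m handwheel '[[[0.0004,0,0,0,0.01],[0,0,0,0,0.01]]]'
```

```text
clock: 16.8
ee_pos: [583.3, 115.6, 46.1]
orientation: [-179.9, -0.0, 95.4]
contact_force: [-4.9, -0.6, 3.4]
grip_width: 0.238
```

```bash
python3 -m handwheel '[[[0,0,0,0,0.01],[0,0,0,0,0.01],[0,0,0,0,0.01],[0,0,0,0,0.01],[0,0,0,0,0.01]]]'
python3 - <<'E'
from h import *
w=cap('wrist'); t=cap('top')
A=cv2.resize(w['color'],(560,420)); B=cv2.resize(t['color'][100:310,40:420],(760,420))[:, :]
cv2.imwrite('pics/k.png',cv2.resize(np.hstack([A,B]),None,fx=.6,fy=.6)[:,:,::-1])
E
```

```text
clock: 17.3
ee_pos: [583.3, 115.6, 46.1]
orientation: [-179.9, -0.0, 95.4]
contact_force: [-5.8, -0.7, 4.0]
grip_width: 0.235
```

View pics/k.png

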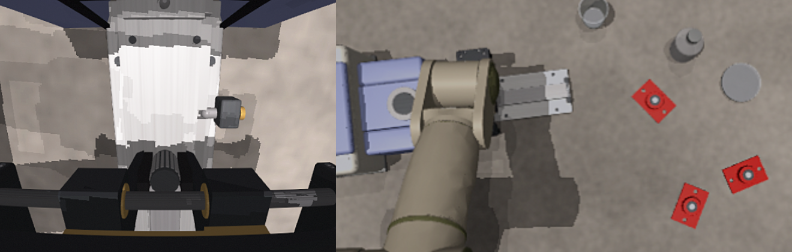

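In the wrist view the fingers grip the knob at (165,175) and the carriage is in the port, with the holder's foot edge at about (165,18). The top view shows the bystanders unmoved. Handing in.

```bash
python3 -c "
from cell import manip
print(manip.hand_in()); print(manip.get_obs()['ee_pos'])"
```

```text
the job is handed in; nothing more can be done
None
the job is handed in; nothing more can be done
```

I seated the aluminium sample holder on both pins with the carriage still out, then ran the carriage by its knob past the first click and into the second. The job is handed in with the fingers still on the knob, at about 17 s of the 61 s allowed; no verdict was reported.

- **Seating:** after I let go, the wrist view showed both pin tips through the foot's holes, before the carriage was moved.
- **Notches:** I found these from the force on the knob, not from a reading of the carriage joint. The first was at TCP y ≈ 40.5 mm and the second at ≈ 115.5 mm. That is 75.4 mm along the slide, against 75 mm specified.
- **Final hold:** over the last 0.5 s the TCP stayed at y = 115.6 mm. Force along the slide was about −0.7 N, and the opening was steady at about 21 mm on the 22 mm knob. I could not read grip force directly.
- **Surroundings:** the beaker, wash bottle, petri dish and red holders looked unmoved in the last top view.
- **Disagreements:**
  - The top and wrist cameras placed the seat about 3.5 mm apart, so I aligned the hole to the pin in the wrist view alone.
  - A sideways force of about 5 N stayed on the knob while I pushed and held.
  - In the last picture the holder was mostly inside the port, so only its rear edge could be checked there.

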